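# Set the inclined dial to 40 and latch the shaft tray

### The arm

A 6-joint arm with a two-finger parallel gripper is mounted at the origin on the work surface. World frame = base frame: x ahead of the robot, y to its left, z up, the work surface at z = 0. Lengths are in m, angles in rad, forces in N, time in s.
With the tool pointing down it reaches from about 0.25 to 0.725 m from the base axis. Payload 4 kg.
Tool frame: the origin (TCP) lies at the very end of the fingers, on their centre line; the grasp point (between the pads) lies 19 mm behind it; z points along the fingers, y is the line along which they close (so a half turn about z gives the same grasp; the last joint's range is limited). The gripper opens to 85 mm and grips with 20 to 120 N. Pads are 22 mm wide; open, the fingers measure 114 mm over their backs; the gripper's body (76 mm by 85 mm) begins 54 mm behind the grasp point. The pads swing forward as they close: fully open they stand 13 mm farther back than shut.
Start: joints at [-1.348, 0.241, 0.005, 1.335, 0, 1.571], TCP at [0.11, -0.488, 0.231] pointing down, gripper open.
Joint ranges: [-2.72, 2.72], [-1.05, 1.87], [-1.09, 1.28], [-1.99, 2.15], [-1.42, 1.44], [-3.14, 3.14]. Speed limits (rad/s): [2.79, 2.79, 3.14, 3.14, 3.14, 3.14].

### API

Orientations are given as a unit quaternion [x, y, z, w].
In Python, from workcell import bot, vision, workorder, boxes_of gives the robot as it stands.
- The arm moves only by the tool send_rows, never from a script. Its argument "motion" is text: rows parted by semicolons, each of 5 numbers parted by spaces: the closure, from -1 (fully open) to 1 (shut), so that 0 is half open, then the shift along the tool's x, y, z in cm, then the turn about the tool's z in rad. In form: claw x y z twist; .... A call has 1 to 5 rows; each row is the pose to reach, as a shift and turn from the pose commanded when the call began, along the tool's axes at that moment; what a row does not reach only later rows make up. A row lasts 1/10 s, in which the tool goes at most 50 mm and 8.59 degrees, less where a joint would pass 70% of its speed; a pose out of reach is approached as far as the arm can. A call with a gripper value outside its range is refused whole. The fingers move at their own pace and stop on an object; the grip force is fixed at half the most. Time passes only in rows, so rows that repeat a pose let the fingers close. It gives the time, the measured TCP pose, the force, the opening and the grip force at its end, in the units of the state.
- bot.get_obs(): the state, without advancing time (a new reading comes with each control period).
- vision.camera(name): name is "side" or "top"; returns the picture (384x512x3 uint8, red, green, blue); there is no depth.
- vision.camera_model(name): a dict with "fov_y" (degrees; the focal length in pixels is half the picture's height over the tangent of half this angle, whatever the lens; pixels are square), "cx", "cy" (the principal point, pixels), "k1" (the pictures are not rectified: a ray, as slopes to the right and down, at radius r is drawn at 1 + k1 r^2 times it, then the intrinsics apply), "world_from_camera" (4x4, takes a point from camera to world coordinates). Camera axes: x right, y down, z forward; pixel columns grow to the right and rows downward; lengths in m; the calibration is good to about 2 mm. A picture is of the moment at which its call begins. camera_model takes no time and is no camera call.
- workorder.job_done(): hands the job in; it is judged then, once.
Trained networks look in the newest picture that a camera, given by its name, has taken for a name from the list of things; names that differ only in an ending like _2 or _b are one class to them, and where a whole thing is asked for, a point or a joint stands for the part that bears it (a point fixed in the world has none). Each returns a list of dicts, best first, with "conf" (0 to 1); they miss things now and then, are a little off and sometimes report something else, mostly with a low value. They report only what shows in the picture. A call takes as long as a camera call. They do not tell look-alikes from the thing itself.
- boxes_of(camera, target): "rect" ([centre column, centre row, width, height] in pixels, round what is visible of it).
The state is a dict: "clock": time; "joint_pos": joint angles; "joint_vel": joint speeds; "tau": joint torques, N m; "eef_pos": TCP position; "tool_rot": TCP orientation; "ft_force": force on the tool from outside, world axes, zero at the start; "ft_torque": the same for the moment, N m; "grip_width": finger opening in m; "grasp_force": force on a finger pad.
Only numpy, scipy, OpenCV 4.12 (cv2) and the standard library are available. Lean on these libraries where they do the work, as an engineer would, in place of code of your own. Each camera call takes 0.05 s, during which the arm holds its last target. There are 200 camera calls.

### The job

Get the shaft gauge ready for the next check: first turn the inclined graduated dial of the angle head until it reads 40 degrees against the index line, and let go of it. Then push the gauge's shaft tray in until it catches and stays in when you let go. Do not shift the loose things lying about.

Things in the scene. Friction and masses are not known exactly. Their poses are not given: they have to be found in the camera images.
- dial (a joint): reading of the dial in rad (0.698 = 40 degrees) = the mark that stands at the fixed index line. It grows when the disc turns anticlockwise, seen looking at its face. Starts between 75 and 120 degrees, stops at 0 and 180. Friction of about 0.06 N m; it stays where it is left
- zero_mark (a point): dial's zero mark, 68 mm from the axis, with a black dot inside it. From it black marks run clockwise (seen looking at the face) round half the aluminium disc (160 mm across), every 10 degrees to 180: long ones at 0, 30, 60, 90, 120, 150, 180, short ones between, so 40 is the first short mark after the long 30
- dial_grip (a point): grip point on the dial's axis, 30 mm above the disc's face, mid-length of a dark steel bar 90 mm long, 16 mm thick, standing 45 mm up from the face. Turns with the dial: x along the bar (towards the zero mark), y across its thickness, z outward along the axis, 30 degrees from vertical. About 156 mm above the table
- index_line (a point): middle of the fixed index line, a black radial line 16 mm long on the bright ring round the disc, 89 mm from the dial's axis, on its uphill side beside a small steel block
- head: angle head, bolted down: dark base plate 170 x 170 mm, green drum 196 mm across with the dial on its sloping top, 30 degrees from level, facing the robot at zero yaw (-x of this frame). Origin on the table under the dial's centre, which is 130 mm up; x points to the uphill side, z up
- tray (a joint): how far the tray stands out from home, m: 0 fully home, starts 0.040 to 0.056. A spring (60 N/m, 3 N at home) pushes it out; a sprung roller catch resists from 0.018 (about 11 N in all) and is passed at 0.007; pressed home beyond that, the tray stays under 0.002 when let go. Let go earlier, it springs back out. Stops at 0 and 0.062
- tray_face (a point): centre of the outer face of the tray's upright aluminium front panel (156 mm wide, 10 mm thick, from 8 to 72 mm above the table), 46 mm above the table; moves with the tray. x points inward, the way to push; z up. A steel shaft 34 mm thick, 150 mm long is clamped in the tray behind the panel
- gauge: shaft gauge, bolted down: two grey side rails 220 mm long, 56 mm high, 162 mm over their outsides, and a portal 180 mm high that starts 115 mm behind the closed panel's outer face, which lies at x = -0.061 of this frame. Origin on the table between the rails; the tray slides along x
- spanner: bystander, loose: steel spanner 160 mm long lying flat
- vblock: bystander, loose: dark steel V-block 80 x 50 x 42 mm
- oil: bystander, loose: white plastic bottle 60 mm across, 150 mm tall
- driver: bystander, loose: screwdriver 190 mm long lying flat
- jar: bystander, loose: amber glass jar 64 mm across, 70 mm tall
- cup: bystander, loose: steel cup 80 mm across, 90 mm tall
- bush: bystander, loose: flanged steel bush 68 mm across, 55 mm tall
Things that resemble listed ones, but are neither listed nor needed, are in the scene too. What is shaped like the head but pink or yellow is not meant.

How it is judged:
On the way, in this order (a step that is already met when the one before it is completed fails the run):
1. the dial reads 40 degrees and has been let go (value of joint dial between 0.646 and 0.75 rad and velocity of joint dial between -0.05 and 0.05 rad/s and contact force between each of the arm, the fingers and head below 0.2 N), for 0.2 s.
2. the tray is home in its catch and has been let go (value of joint tray below 0.004 m and velocity of joint tray between -0.01 and 0.01 m/s and contact force between anything else and gauge below 0.2 N), for 0.2 s.
At the end, for the whole second after the job is handed in: The dial reads 40 degrees (within 3 degrees) and is still; the tray is caught within 4 mm of home and stays there untouched (value of joint dial between 0.646 and 0.75 rad and velocity of joint dial between -0.05 and 0.05 rad/s and value of joint tray below 0.004 m and velocity of joint tray between -0.01 and 0.01 m/s).
It fails at once if a loose bystander was shifted more than 30 mm or knocked over (distance of any of spanner, vblock, oil, driver, jar, cup, bush from where it was at the start of the episode above 0.03 m or angle between any of oil, jar, cup, bush, vblock's own z axis and vertical above 0.5 rad).
It also fails if it takes over 64 s, if anything falls off the work surface, if the arm or the gripper's body presses on something with over 40 N, if the wrist force passes 120 N, or if a joint passes its speed limit or range.

## Working session

There is one attempt and no reset: what is moved stays moved. The work goes in short steps, Python scripts to look and compute and a tool call to move; the robot and the scene stay as the last step left them, time stands still between calls to the robot, and variables do not carry over. Pictures are saved under pics/ and viewed, at most 10 in all, crops included, and the job is handed in when it is done.

Besides the shell and the picture viewer there is one more tool, called after ">>>" by a JSON object that holds its "fn" and its "kwargs", one argument or row to a line. send_rows: Moves the arm, as the interface text tells. Its arguments: {"type":"object","properties":{"motion":{"type":"string"}},"required":["motion"]}

```bash
mkdir -p pics; ls; cat > h.py <<'E'
import numpy as np, cv2
from workcell import bot, vision, workorder, boxes_of
def model(n):
    m=vision.camera_model(n); f=192/np.tan(np.radians(m["fov_y"])/2); return m,f,np.array(m["world_from_camera"])
def ray(n,u,v):
    m,f,T=model(n); d=np.array([(u-m["cx"])/f,(v-m["cy"])/f]); s=d.copy()
    for _ in range(30): s=d/(1+m["k1"]*(s@s))
    return T[:3,3],T[:3,:3]@np.array([s[0],s[1],1])
def hit(n,u,v,z):
    o,d=ray(n,u,v); return o+d*(z-o[2])/d[2]
def proj(n,p):
    m,f,T=model(n); c=T[:3,:3].T@(np.asarray(p)-T[:3,3]); s=c[:2]/c[2]; s=s*(1+m["k1"]*(s@s)); return np.array([m["cx"]+f*s[0],m["cy"]+f*s[1]])
def save(n,name,roi=None,k=1):
    im=vision.camera(n)[:,:,::-1].copy()
    if roi: im=im[roi[1]:roi[3],roi[0]:roi[2]]
    cv2.imwrite('pics/'+name,cv2.resize(im,None,fx=k,fy=k,interpolation=cv2.INTER_CUBIC))
E
python3 - <<'E'
from h import *
np.set_printoptions(precision=3,suppress=True)
for n in("top","side"):
    save(n,n+"0.png",k=1.5); print(n,vision.camera_model(n))
    for t in("head","dial","gauge","tray","zero_mark","dial_grip","index_line","tray_face"):
        print(t,[(round(b["conf"],2),np.round(b["rect"]).tolist()) for b in boxes_of(n,t)[:3]])
print(bot.get_obs())
E
```

```text
pics
top {'fov_y': 55.32894239955874, 'cx': 254.71092051828376, 'cy': 190.9231516327332, 'k1': -0.033861432040953675, 'world_from_camera': array([[-0.007, -0.995,  0.096,  0.435],
       [-1.   ,  0.006, -0.013, -0.014],
       [ 0.012, -0.096, -0.995,  1.198],
       [ 0.   ,  0.   ,  0.   ,  1.   ]])}
head [(0.84, [169.0, 278.0, 77.0, 62.0]), (0.55, [326.0, 173.0, 68.0, 65.0]), (0.55, [356.0, 280.0, 74.0, 64.0])]
dial [(0.88, [326.0, 174.0, 59.0, 50.0]), (0.57, [361.0, 285.0, 51.0, 51.0])]
gauge [(0.6, [173.0, 166.0, 79.0, 101.0]), (0.28, [324.0, 174.0, 68.0, 66.0])]
tray [(0.83, [180.0, 178.0, 55.0, 69.0])]
zero_mark [(0.96, [166.0, 286.0, 55.0, 41.0]), (0.8, [329.0, 175.0, 53.0, 52.0]), (0.67, [360.0, 287.0, 53.0, 47.0])]
dial_grip [(0.88, [325.0, 174.0, 60.0, 50.0]), (0.65, [362.0, 285.0, 49.0, 48.0]), (0.59, [169.0, 286.0, 52.0, 45.0])]
index_line [(0.97, [322.0, 172.0, 66.0, 60.0]), (0.86, [168.0, 281.0, 75.0, 65.0]), (0.7, [353.0, 278.0, 78.0, 67.0])]
tray_face [(0.63, [183.0, 178.0, 52.0, 64.0])]
side {'fov_y': 57.48755428123975, 'cx': 259.1982840257356, 'cy': 193.5512590029
[... 553 characters left out ...]
[(0.98, [370.0, 228.0, 40.0, 42.0]), (0.86, [212.0, 257.0, 48.0, 49.0]), (0.32, [263.0, 230.0, 12.0, 19.0])]
index_line [(0.88, [212.0, 265.0, 62.0, 78.0]), (0.62, [363.0, 237.0, 64.0, 72.0])]
tray_face [(0.86, [211.0, 214.0, 46.0, 33.0])]
{'clock': 0.9, 'joint_pos': array([-1.348,  0.241,  0.005,  1.335, -0.   ,  1.571]), 'joint_vel': array([ 0.001,  0.001,  0.001, -0.002,  0.001,  0.   ]), 'tau': array([ -0.   , -37.22 ,  25.269,   0.001,   0.   ,   0.   ]), 'eef_pos': array([ 0.11 , -0.488,  0.231]), 'tool_rot': array([0.994, 0.111, 0.   , 0.   ]), 'ft_force': array([0.664, 0.29 , 0.082]), 'ft_torque': array([-0.015,  0.002,  0.012]), 'grasp_force': 0.0, 'grip_width': 0.08521821797840162}
```

View pics/top0.png

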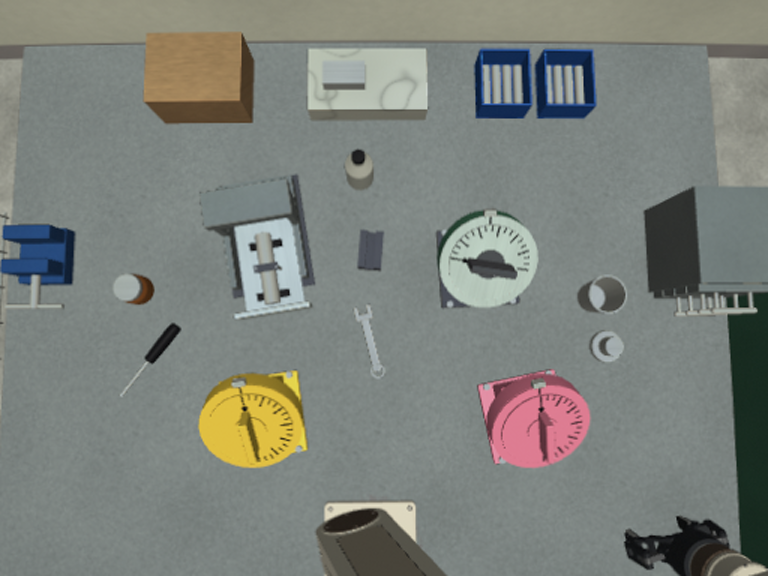

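View pics/side0.png

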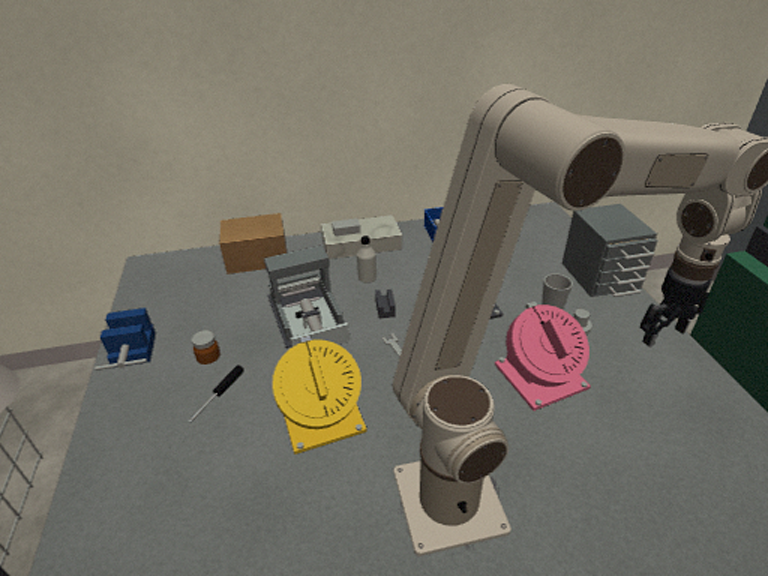

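The true head is the green one, near top-camera pixel (326,174). The gauge is near (173,166). The pink and yellow heads are decoys in front. I'll take a closer crop.

```bash
python3 - <<'E'
from h import *
im=vision.camera("top")[:,:,::-1]
a=cv2.resize(im[132:212,285:365],(400,400),interpolation=cv2.INTER_CUBIC)
b=cv2.resize(im[132:217,145:225],(376,400),interpolation=cv2.INTER_CUBIC)
cv2.imwrite('pics/c1.png',np.hstack([a,b]))
E
```

```text
(no output)
```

View pics/c1.png

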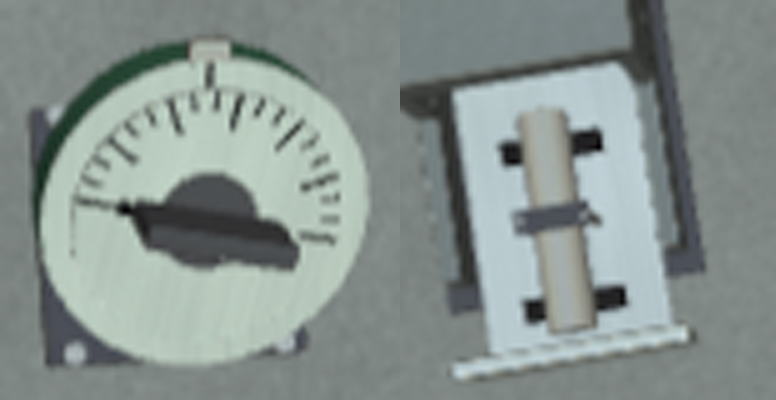

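Crop 1 shows the green dial with the index line at about (326.8,147), the zero dot at (309.4,174) and a reading near 77 degrees. The tray panel's top strip runs from about (157,212) to (207,204).

```bash
cat >> h.py <<'E'
from scipy.optimize import least_squares
t30=np.radians(30)
def axes(yaw):
    X=np.array([np.cos(yaw),np.sin(yaw),0]); L=np.array([-np.sin(yaw),np.cos(yaw),0]); Z=np.array([0,0,1.])
    return X*np.cos(t30)+Z*np.sin(t30), L, -X*np.sin(t30)+Z*np.cos(t30)   # uphill, left, normal
def dialpt(q,r,a,h=0):
    U,L,N=axes(q[2]); return np.array([q[0],q[1],.130])+r*(np.cos(a)*U+np.sin(a)*L)+h*N
E
python3 - <<'E'
from h import *
np.set_printoptions(precision=4,suppress=True)
A=lambda x,y:np.array([285+x/5-.4,132+y/5-.4])
marks={0:(96,204),30:(119,147),60:(173,116),90:(238,115),120:(291,136),150:(322,185),180:(319,238)}
idx=A(209,74); bolts=[A(75,352),A(287,342)]
def res(p):
    e=[proj("top",dialpt(p,.089,0))-idx]
    e+=[proj("top",dialpt(p,p[4],p[3]-np.radians(k)))-A(*v) for k,v in marks.items()]
    return np.concatenate(e)
s=least_squares(res,[.45,-.22,0,1.3,.068]); print(s.x,np.degrees(s.x[2:4]),s.fun)
B=lambda x,y:np.array([145+(x-400)/4.7-.4,132+y/4.706-.4])
P=[hit("top",*B(*c),.072) for c in((452,378),(692,342),(450,362),(688,325))]; print(P)
d=P[1]-P[0]; print(np.linalg.norm(d),np.degrees(np.arctan2(-d[0],-d[1])), (P[0]+P[1])/2)
for b in bolts: print(hit("top",*b,.015))
E
```

```text
[ 0.5812 -0.2375  0.0634  1.3308  0.0695] [ 3.6316 76.2504] [ 0.2306  0.5941 -0.6767 -0.197   0.6611  0.6653  0.5271  0.0399 -0.0636
 -0.8453 -0.0739 -0.0918 -0.4409 -0.4175 -0.1914  0.2508]
[array([0.4806, 0.2765, 0.072 ]), array([0.5031, 0.1199, 0.072 ]), array([0.491, 0.278, 0.072]), array([0.5143, 0.1226, 0.072 ])]
0.15825879329150502 -8.187499631489747 [0.4919 0.1982 0.072 ]
[ 0.5119 -0.1739  0.015 ]
[ 0.5175 -0.3123  0.015 ]
```

```bash
cat >> h.py <<'E'
from scipy.spatial.transform import Rotation as R
np.set_printoptions(precision=4,suppress=True)
Q=[.5812,-.2375,.06]
def pushpose(th,r=.035,w=.011,gap=0,q=Q,dep=.02):
    U,L,N=axes(q[2]); v=-np.sin(th)*U+np.cos(th)*L; e=dialpt(q,r,th,.045)+.008*v
    p=-v[:2]/np.linalg.norm(v[:2]); t=e.copy(); t[:2]-=(w+gap)*p; t[2]-=dep
    return t,np.arctan2(p[1],p[0])
def move(t,az,o=None):
    o=o or bot.get_obs(); M=R.from_quat(o["tool_rot"]).as_matrix()
    a0=np.arctan2(M[1,0],M[0,0]); return np.round(np.r_[M.T@(np.asarray(t)-o["eef_pos"])*100, (a0-az+np.pi)%(2*np.pi)-np.pi],3)
E
python3 - <<'E'
from h import *
for th,g in((76,.03),(76,.0),(60,0),(50,0),(40,0)):
    t,a=pushpose(np.radians(th),gap=g); print(th,t,np.degrees(a),move(t,a))
t,a=pushpose(np.radians(76),gap=.03);t[2]=.28;print(move(t,a))
E
```

```text
76 [ 0.5172 -0.194   0.1493] -12.62331944794644 [ 46.154 -19.652   8.198   0.443]
76 [ 0.5465 -0.2006  0.1493] -12.62331944794644 [ 48.864 -18.366   8.198   0.443]
60 [ 0.5563 -0.1985  0.1543] -30.252320755194855 [ 49.871 -18.35    7.705   0.751]
50 [ 0.5626 -0.1989  0.1572] -40.6575659558767 [ 50.477 -18.169   7.415   0.932]
40 [ 0.5688 -0.2007  0.1598] -50.55703841042853 [ 51.038 -17.865   7.15    1.105]
[ 46.154 -19.651  -4.87    0.443]
```

>>> {"fn": "send_rows", "kwargs": {
  "motion": "1 0 0 -5 0; 1 5 -2 -5 0.1; 1 10 -4 -5 0.2; 1 14 -6 -5 0.3; 1 18 -8 -5 0.44"
}}

```text
clock: 1.45
eef_pos: [0.2666, -0.3713, 0.2815]
tool_rot: [0.995, -0.104, 0.0, 0.0]
ft_force: [0.6, -1.6, -0.9]
grip_width: 0.0125
grasp_force: 0.0
```

```bash
python3 - <<'E'
from h import *
o=bot.get_obs();print(o["clock"],o["eef_pos"],o["grip_width"])
t,a=pushpose(np.radians(76),gap=.03);t[2]=.28;print(move(t,a,o))
E
```

```text
1.45 [ 0.2666 -0.3713  0.2815] 0.012505159982875167
[ 20.834 -22.547   0.161   0.011]
```

>>> {"fn": "send_rows", "kwargs": {
  "motion": "1 4 -4 0 0; 1 8 -8 0 0; 1 12 -12 0 0; 1 16 -16 0 0; 1 18 -20 0 0"
}}

```text
clock: 1.95
eef_pos: [0.4698, -0.2266, 0.2812]
tool_rot: [0.995, -0.102, 0.0, 0.0]
ft_force: [1.2, -0.7, -0.1]
grip_width: 0.0
grasp_force: 0.0
```

>>> {"fn": "send_rows", "kwargs": {
  "motion": "1 2 -2 0 0; 1 2 -2 0 0; 1 2 -2 0 0"
}}

```text
clock: 2.25
eef_pos: [0.4915, -0.2116, 0.2809]
tool_rot: [0.995, -0.101, -0.001, 0.0]
ft_force: [0.4, -0.9, -1.4]
grip_width: 0.0005
grasp_force: 0.0
```

```bash
python3 - <<'E'
from h import *
o=bot.get_obs();print(o["clock"],o["eef_pos"],o["grip_width"],o["joint_pos"])
t,a=pushpose(np.radians(76),gap=.03);print(move(t,a,o))
E
```

```text
2.25 [ 0.4915 -0.2116  0.2809] 0.0005118254321653733 [-0.4063  0.2983  0.2103  1.4838 -0.0005  2.9381]
[ 2.173 -2.247 13.155  0.018]
```

>>> {"fn": "send_rows", "kwargs": {
  "motion": "1 0 0 0 -0.15; 1 0 0 0 -0.3; 1 0 0 0 -0.45; 1 0 0 0 -0.6; 1 0 0 0 -0.75"
}}

```text
clock: 2.75
eef_pos: [0.4901, -0.2135, 0.2816]
tool_rot: [0.963, 0.271, -0.0, 0.0]
ft_force: [-1.3, -0.3, -0.4]
grip_width: -0.0001
grasp_force: 0.0
```

>>> {"fn": "send_rows", "kwargs": {
  "motion": "1 0 0 0 -0.15; 1 0 0 0 -0.3; 1 0 0 0 -0.45; 1 0 0 0 -0.6; 1 0 0 0 -0.75"
}}

```text
clock: 3.25
eef_pos: [0.49, -0.2135, 0.2816]
tool_rot: [0.796, 0.605, -0.0, 0.0]
ft_force: [0.4, 0.4, -0.6]
grip_width: 0.0
grasp_force: 0.0
```

>>> {"fn": "send_rows", "kwargs": {
  "motion": "1 0 0 0 -0.15; 1 0 0 0 -0.3; 1 0 0 0 -0.45; 1 0 0 0 -0.6; 1 0 0 0 -0.75"
}}

```text
clock: 3.75
eef_pos: [0.49, -0.2135, 0.2816]
tool_rot: [0.52, 0.854, -0.0, 0.0]
ft_force: [0.3, -1.0, -0.2]
grip_width: -0.0001
grasp_force: 0.0
```

>>> {"fn": "send_rows", "kwargs": {
  "motion": "1 0 0 0 -0.15; 1 0 0 0 -0.3; 1 0 0 0 -0.45; 1 0 0 0 -0.6; 1 0 0 0 -0.75"
}}

```text
clock: 4.25
eef_pos: [0.49, -0.2135, 0.2816]
tool_rot: [0.17, 0.985, -0.0, -0.0]
ft_force: [-0.1, 0.8, -0.3]
grip_width: 0.0
grasp_force: 0.0
```

>>> {"fn": "send_rows", "kwargs": {
  "motion": "1 0 0 0 -0.12; 1 0 0 0 -0.12"
}}

```text
clock: 4.45
eef_pos: [0.4902, -0.2134, 0.2816]
tool_rot: [0.114, 0.993, -0.0, -0.0]
ft_force: [1.1, 0.5, -0.2]
grip_width: -0.0
grasp_force: 0.0
```

```bash
sed -i 's/a0-az+np.pi)%(2\*np.pi)-np.pi/a0-az+np.pi+np.pi)%(2*np.pi)-np.pi/' h.py; python3 - <<'E'
from h import *
o=bot.get_obs();print(o["clock"],o["eef_pos"],o["grip_width"],o["joint_pos"])
t,a=pushpose(np.radians(76),gap=.03);print(move(t,a,o))
E
```

```text
4.45 [ 0.4902 -0.2134  0.2816] -1.4107750878676398e-05 [-0.4104  0.2962  0.2092  1.4838 -0.0003 -0.1815]
[-2.191  2.502 13.227 -0.009]
```

>>> {"fn": "send_rows", "kwargs": {
  "motion": "1 -2.2 2.5 0 0; 1 -2.2 2.5 4 0; 1 -2.2 2.5 8 0; 1 -2.2 2.5 12 0; 1 -2.2 2.5 13.2 0"
}}

```text
clock: 4.95
eef_pos: [0.5148, -0.1923, 0.145]
tool_rot: [0.115, 0.993, 0.001, -0.004]
ft_force: [-0.2, -0.0, -0.7]
grip_width: 0.0001
grasp_force: 0.0
```

```bash
python3 - <<'E'
from h import *
o=bot.get_obs();print(o["clock"],o["eef_pos"],o["ft_force"])
for th in (76,70,64,58,52,46):
    t,a=pushpose(np.radians(th));print(th,move(t,a,o))
E
```

```text
4.95 [ 0.5148 -0.1923  0.145 ] [-0.2164 -0.0396 -0.6728]
76 [-3.273 -0.083 -0.458 -0.009]
70 [-3.596  0.113 -0.648  0.108]
64 [-3.941  0.266 -0.836  0.223]
58 [-4.303  0.374 -1.019  0.335]
52 [-4.677  0.435 -1.196  0.444]
46 [-5.056  0.45  -1.365  0.55 ]
```

>>> {"fn": "send_rows", "kwargs": {
  "motion": "1 -1.5 0 0 0; 1 -2.8 0 -0.2 0; 1 -3.3 0 -0.3 0; 1 -3.6 0.1 -0.3 0.1; 1 -3.8 0.2 -0.4 0.2"
}}

```text
clock: 5.45
eef_pos: [0.5553, -0.1994, 0.1545]
tool_rot: [0.214, 0.977, 0.0, -0.0]
ft_force: [-2.5, 2.6, 1.9]
grip_width: 0.0
grasp_force: 1.5
```

```bash
python3 - <<'E'
from h import *
o=bot.get_obs();print(o["clock"],o["eef_pos"],o["ft_force"])
for th in (64,58,54,52,50,46):
    t,a=pushpose(np.radians(th));print(th,move(t,a,o))
E
```

```text
5.45 [ 0.5553 -0.1994  0.1545] [-2.4809  2.5935  1.8852]
64 [0.162 0.001 0.144 0.021]
58 [-0.173  0.18  -0.037  0.133]
54 [-0.407  0.275 -0.154  0.206]
52 [-0.527  0.315 -0.211  0.242]
50 [-0.649  0.35  -0.267  0.278]
46 [-0.898  0.406 -0.377  0.348]
```

Contact has been made. I'll push on to about 52, back off a little, rise and look.

>>> {"fn": "send_rows", "kwargs": {
  "motion": "1 -0.15 0.15 0 0.12; 1 -0.4 0.25 -0.15 0.2; 1 -0.5 0.3 -0.2 0.24; 1 -0.5 0.3 -0.2 0.24; 1 2 0.3 -0.2 0.24"
}}

```text
clock: 5.95
eef_pos: [0.5411, -0.1896, 0.1561]
tool_rot: [0.327, 0.945, -0.0, 0.002]
ft_force: [-0.9, -0.1, 0.2]
grip_width: 0.0003
grasp_force: 0.0
```

>>> {"fn": "send_rows", "kwargs": {
  "motion": "1 3 0 -4 0; 1 6 0 -9 0; 1 10 0 -10 0; 1 15 0 -10 0; 1 18 0 -10 0"
}}

```text
clock: 6.45
eef_pos: [0.3955, -0.0761, 0.257]
tool_rot: [0.327, 0.945, 0.0, 0.001]
ft_force: [0.6, -0.4, 0.6]
grip_width: 0.0001
grasp_force: 0.0
```

```bash
python3 - <<'E'
from h import *
o=bot.get_obs();print(o["clock"],o["eef_pos"],o["ft_force"])
im=vision.camera("top")[:,:,::-1]
cv2.imwrite('pics/c2.png',cv2.resize(im[132:212,285:365],(560,560),interpolation=cv2.INTER_CUBIC))
E
```

```text
6.45 [ 0.3955 -0.0761  0.257 ] [ 0.5711 -0.3504  0.624 ]
```

View pics/c2.png

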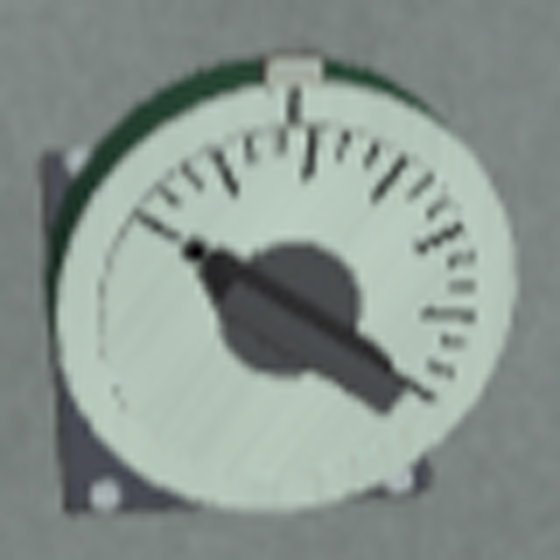

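The index line at crop (294,104) now stands just before the long 60 mark at (311,152), so the dial reads about 54.

```bash
cat >> h.py <<'E'
def fitdial(marks,idx,sc,c=(285,132)):
    A=lambda v:np.array(c)+(np.array(v)+.5)/sc-.5
    def res(p):
        e=[proj("top",dialpt(p,.089,0))-A(idx)]+[proj("top",dialpt(p,p[4],p[3]-np.radians(k)))-A(v) for k,v in marks.items()]
        return np.concatenate(e)
    s=least_squares(res,[.58,-.237,.06,1,.068]); return s.x,np.degrees(s.x[3]),np.abs(s.fun).max()
E
python3 - <<'E'
from h import *
print(fitdial({0:(155,224),30:(229,172),60:(311,152),90:(392,178),120:(440,230),150:(450,315),180:(415,388)},(294,104),7))
o=bot.get_obs()
for th,g in((46,.02),(46,0),(40,0),(38,0),(36,0)):
    t,a=pushpose(np.radians(th),gap=g); print(th,move(t,a,o))
E
```

```text
(array([ 0.5823, -0.2376,  0.0656,  0.9349,  0.0693]), np.float64(53.56408975064583), np.float64(0.8062960167817437))
46 [-19.373   1.031   9.805   0.115]
46 [-21.36    0.801   9.801   0.115]
40 [-21.72    0.933   9.645   0.218]
38 [-21.843   0.968   9.596   0.251]
36 [-21.969   0.997   9.548   0.285]
```

>>> {"fn": "send_rows", "kwargs": {
  "motion": "1 -5 0.3 0 0; 1 -10 0.6 0 0; 1 -14 0.8 0 0; 1 -18 1 1 0.1; 1 -18 1 5 0.1"
}}

```text
clock: 7.0
eef_pos: [0.5531, -0.1852, 0.2092]
tool_rot: [0.375, 0.927, 0.0, 0.008]
ft_force: [-0.2, 0.8, -0.9]
grip_width: 0.0002
grasp_force: 0.0
```

>>> {"fn": "send_rows", "kwargs": {
  "motion": "1 0 0 4 0; 1 0 0 5 0; 1 0 0 5 0; 1 0 0 5 0"
}}

```text
clock: 7.4
eef_pos: [0.5462, -0.1808, 0.1575]
tool_rot: [0.374, 0.928, 0.0, 0.002]
ft_force: [-0.7, 0.4, 1.0]
grip_width: 0.0001
grasp_force: 0.0
```

```bash
python3 - <<'E'
from h import *
o=bot.get_obs();print(o["clock"],o["eef_pos"],o["ft_force"])
for th,g in((53,.01),(53,0),(46,0),(42,0),(40,0),(39,0),(38,0)):
    t,a=pushpose(np.radians(th),gap=g); print(th,move(t,a,o))
E
```

```text
7.4 [ 0.5462 -0.1808  0.1575] [-0.7013  0.3505  0.9964]
53 [-1.289 -0.386  0.12  -0.11 ]
53 [-2.283 -0.277  0.123 -0.11 ]
46 [-2.655 -0.031 -0.07   0.014]
42 [-2.883  0.085 -0.174  0.083]
40 [-3.     0.137 -0.224  0.116]
39 [-3.06   0.161 -0.249  0.133]
38 [-3.12   0.184 -0.273  0.15 ]
```

>>> {"fn": "send_rows", "kwargs": {
  "motion": "1 -1.2 -0.3 0 -0.1; 1 -2.2 -0.2 0 -0.1; 1 -2.5 -0.1 0 0; 1 -2.8 0 -0.1 0.05; 1 -2.9 0.1 -0.2 0.1"
}}

```text
clock: 7.9
eef_pos: [0.5678, -0.1999, 0.1595]
tool_rot: [0.422, 0.907, 0.0, 0.001]
ft_force: [-1.4, 1.1, 0.9]
grip_width: -0.0
grasp_force: 0.8
```

```bash
python3 - <<'E'
from h import *
o=bot.get_obs();print(o["clock"],o["eef_pos"],o["ft_force"])
for th,g in((44,0),(42,0),(40,0),(39,0),(38,0)):
    t,a=pushpose(np.radians(th),gap=g); print(th,move(t,a,o))
E
```

```text
7.9 [ 0.5678 -0.1999  0.1595] [-1.3979  1.0579  0.9082]
44 [ 0.095 -0.104  0.075 -0.056]
42 [-0.014 -0.036  0.023 -0.022]
40 [-0.125  0.027 -0.027  0.012]
39 [-0.182  0.057 -0.052  0.029]
38 [-0.24   0.086 -0.076  0.046]
```

>>> {"fn": "send_rows", "kwargs": {
  "motion": "1 -0.1 0 0 0; 1 -0.15 0 0 0; 1 -0.15 0 0 0"
}}

```text
clock: 8.2
eef_pos: [0.5682, -0.2009, 0.1582]
tool_rot: [0.42, 0.908, 0.0, 0.001]
ft_force: [-1.3, 1.1, 0.5]
grip_width: 0.0006
grasp_force: 0.7
```

>>> {"fn": "send_rows", "kwargs": {
  "motion": "1 2 0 0 0; 1 4 0 -4 0; 1 7 0 -9 0; 1 12 0 -10 0; 1 17 0 -10 0"
}}

```text
clock: 8.7
eef_pos: [0.4635, -0.0765, 0.2602]
tool_rot: [0.42, 0.907, 0.001, 0.004]
ft_force: [-0.0, 1.7, -0.1]
grip_width: 0.0003
grasp_force: 0.0
```

```bash
python3 - <<'E'
from h import *
o=bot.get_obs();print(o["clock"],o["eef_pos"],o["ft_force"])
im=vision.camera("top")[:,:,::-1]
cv2.imwrite('pics/c3.png',cv2.resize(im[132:212,285:365],(560,560),interpolation=cv2.INTER_CUBIC))
E
```

```text
8.7 [ 0.4635 -0.0765  0.2602] [-0.0301  1.7476 -0.0715]
```

View pics/c3.png

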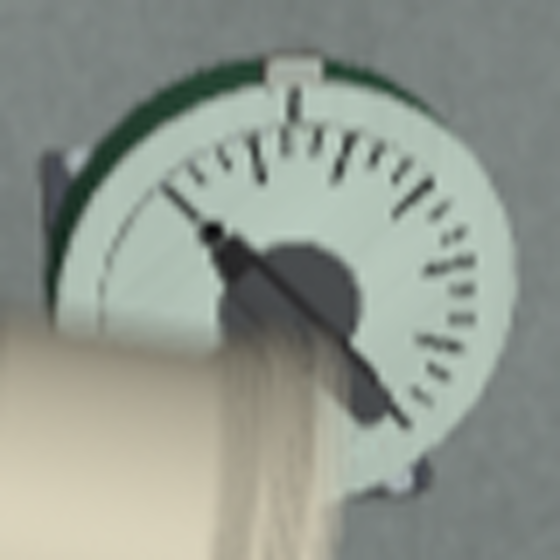

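The short 40 mark at crop (290,140) lines up with the index line at (294,104).

```bash
python3 - <<'E'
from h import *
print(fitdial({0:(183,206),30:(258,160),60:(344,158),90:(412,198),120:(443,267),150:(440,342),180:(393,408)},(294,104),7))
o=bot.get_obs(); print(o["joint_pos"])
f=np.array([.492,.198]);X=np.array([np.cos(.143),np.sin(.143)])
for g,z in((.10,.26),(.06,.03),(.011,.03),(-.05,.03)):
    c=f-g*X; print(g,z,c,move([*c,z],.143,o))
E
```

```text
(array([ 0.5821, -0.2378,  0.0683,  0.7371,  0.0677]), np.float64(42.23083008149279), np.float64(0.48011424043744455))
[-0.1571  0.1552 -0.0315  1.3872  0.0032  0.7063]
0.1 0.26 [0.393  0.1837] [23.443 11.814 -0.054 -1.006]
0.06 0.03 [0.4326 0.1894] [21.201 15.186 22.937 -1.006]
0.011 0.03 [0.4811 0.1964] [18.58  19.326 22.927 -1.006]
-0.05 0.03 [0.5415 0.2051] [15.317 24.48  22.915 -1.006]
```

```bash
cat >> h.py <<'E'
def polar(q):
    g=cv2.cvtColor(vision.camera("top"),cv2.COLOR_RGB2GRAY).astype(np.float32)
    a=np.radians(np.arange(-150,60,.25))
    def prof(rs): return np.mean([cv2.remap(g,*[np.float32([[proj("top",dialpt(q,r,x))[i] for x in a]]) for i in(0,1)],cv2.INTER_CUBIC)[0] for r in rs],0)
    return np.degrees(a),prof([.085,.087,.089,.091,.093]),prof([.070,.072,.074])
def centroid(a,p,c,w=4):
    m=abs(a-c)<w; d=np.clip(p[m].max()-p[m],0,None); d=np.clip(d-.3*d.max(),0,None); return (a[m]*d).sum()/d.sum(), d.max()
E
python3 - <<'E'
from h import *
for q in ([.5822,-.2377,.066],[.5812,-.2375,.063]):
    a,i,m=polar(q); ci=centroid(a,i,0); print("index",ci)
    print([ (k,np.round(centroid(a,m,41-k,4)[0]+k-ci[0],2)) for k in range(0,130,10)])
E
```

```text
Traceback (most recent call last):
  File "h.py", line 44, in polar
    return np.degrees(a),prof([.085,.087,.089,.091,.093]),prof([.070,.072,.074])
                         ~~~~^^^^^^^^^^^^^^^^^^^^^^^^^^^^
  File "h.py", line 43, in prof
    def prof(rs): return np.mean([cv2.remap(g,*[np.float32([[proj("top",dialpt(q,r,x))[i] for x in a]]) for i in(0,1)],cv2.INTER_CUBIC)[0] for r in rs],0)
                                                             ~~~~^^^^^^^^^^^^^^^^^^^^^
  File "h.py", line 12, in proj
    m,f,T=model(n); c=T[:3,:3].T@(np.asarray(p)-T[:3,3]); s=c[:2]/c[2]; s=s*(1+m["k1"]*(s@s)); return np.array([m["cx"]+f*s[0],m["cy"]+f*s[1]])
          ~~~~~^^^
  File "h.py", line 4, in model
    m=vision.camera_model(n); f=192/np.tan(np.radians(m["fov_y"])/2); return m,f,np.array(m["world_from_camera"])
ValueError: time passes only in moves, steps and waits
```

```bash
sed -i 's/^def model/import functools\n@functools.lru_cache\ndef model/' h.py
python3 - <<'E'
from h import *
for q in ([.5822,-.2377,.066],[.5812,-.2375,.063]):
    a,i,m=polar(q); ci=centroid(a,i,0); print("index",ci)
    print([ (k,np.round(centroid(a,m,41-k,4)[0]+k-ci[0],2)) for k in range(0,130,10)])
E
```

```text
index (np.float64(0.2846977052770003), np.float32(83.75817))
[(0, np.float64(42.31)), (10, np.float64(42.35)), (20, np.float64(42.46)), (30, np.float64(42.45)), (40, np.float64(42.35)), (50, np.float64(42.19)), (60, np.float64(41.99)), (70, np.float64(42.02)), (80, np.float64(41.75)), (90, np.float64(41.88)), (100, np.float64(41.66)), (110, np.float64(41.29)), (120, np.float64(41.69))]
index (np.float64(0.3480332560365563), np.float32(82.78963))
[(0, np.float64(41.73)), (10, np.float64(41.87)), (20, np.float64(42.09)), (30, np.float64(42.25)), (40, np.float64(42.24)), (50, np.float64(42.31)), (60, np.float64(42.22)), (70, np.float64(42.3)), (80, np.float64(42.19)), (90, np.float64(42.46)), (100, np.float64(42.31)), (110, np.float64(42.09)), (120, np.float64(42.52))]
```

The polar fit gives 42.2, which is in range but close to the edge. I'll nudge it about 2 degrees further.

```bash
python3 - <<'E'
from h import *
o=bot.get_obs();
for th,g in((42,.025),(39,.0)):
    t,a=pushpose(np.radians(th),gap=g); print(th,move(t,a,o))
E
```

```text
42 [-13.773  -0.069   9.895  -0.016]
39 [-16.442   0.064   9.826   0.035]
```

>>> {"fn": "send_rows", "kwargs": {
  "motion": "1 -5 0 0 0; 1 -10 0 0 0; 1 -13.5 0 0 0; 1 -13.7 0 4 0; 1 -13.7 0 8 0"
}}

```text
clock: 9.4
eef_pos: [0.5538, -0.1843, 0.1763]
tool_rot: [0.421, 0.907, 0.0, 0.003]
ft_force: [-0.2, 0.5, 0.1]
grip_width: 0.0003
grasp_force: 0.0
```

>>> {"fn": "send_rows", "kwargs": {
  "motion": "1 0 0 1.8 0; 1 0 0 1.8 0; 1 0 0 1.8 0; 1 0 0 1.8 0"
}}

```text
clock: 9.8
eef_pos: [0.5522, -0.1818, 0.1607]
tool_rot: [0.42, 0.908, 0.0, 0.002]
ft_force: [-0.3, 0.0, 1.0]
grip_width: 0.0
grasp_force: 0.0
```

```bash
python3 - <<'E'
from h import *
o=bot.get_obs();print(o["eef_pos"],o["ft_force"])
for th,g in((42,0),(40,0),(39,.0),(38,0)):
    t,a=pushpose(np.radians(th),gap=g); print(th,move(t,a,o))
E
```

```text
[ 0.5522 -0.1818  0.1607] [-0.3064  0.0468  1.0334]
42 [-2.401 -0.023  0.149 -0.018]
40 [-2.513  0.04   0.099  0.016]
39 [-2.57   0.07   0.074  0.033]
38 [-2.628  0.099  0.05   0.049]
```

>>> {"fn": "send_rows", "kwargs": {
  "motion": "1 -1.5 0 0.1 0; 1 -2.3 0 0.1 0; 1 -2.5 0 0.1 0.02; 1 -2.6 0.1 0.1 0.03; 1 -2.6 0.1 0.1 0.03"
}}

```text
clock: 10.3
eef_pos: [0.5683, -0.1998, 0.1584]
tool_rot: [0.433, 0.901, 0.0, 0.0]
ft_force: [-0.6, -0.2, -0.2]
grip_width: 0.0001
grasp_force: 0.0
```

```bash
python3 - <<'E'
from h import *
o=bot.get_obs();print(o["eef_pos"],o["ft_force"])
for th,g in((42,0),(40,0),(39,.0),(38,0)):
    t,a=pushpose(np.radians(th),gap=g); print(th,move(t,a,o))
E
```

```text
[ 0.5683 -0.1998  0.1584] [-0.6292 -0.1525 -0.1796]
42 [ 0.015 -0.08  -0.09  -0.048]
40 [-0.095 -0.013 -0.141 -0.014]
39 [-0.151  0.018 -0.166  0.003]
38 [-0.207  0.049 -0.19   0.02 ]
```

>>> {"fn": "send_rows", "kwargs": {
  "motion": "1 -0.1 0 0 0; 1 -0.2 0 0 0; 1 -0.2 0 0 0; 1 -0.2 0 0 0"
}}

```text
clock: 10.7
eef_pos: [0.5694, -0.2011, 0.1582]
tool_rot: [0.433, 0.901, 0.0, -0.0]
ft_force: [-1.5, 1.8, 1.7]
grip_width: 0.0002
grasp_force: 1.2
```

>>> {"fn": "send_rows", "kwargs": {
  "motion": "1 2 0 0 0; 1 4 0 -4 0; 1 7 0 -9 0; 1 12 2 -10 -0.1; 1 17 5 -10 -0.2"
}}

```text
clock: 11.2
eef_pos: [0.5062, -0.0557, 0.2606]
tool_rot: [0.341, 0.94, 0.0, 0.004]
ft_force: [0.2, 0.9, -0.2]
grip_width: 0.0003
grasp_force: 0.0
```

```bash
python3 - <<'E'
from h import *
q=[.5817,-.2376,.065]
a,i,m=polar(q); ci=centroid(a,i,0); print("index",ci)
print([ (k,np.round(centroid(a,m,41-k,4)[0]+k-ci[0],2)) for k in range(0,130,10)])
o=bot.get_obs(); print(o["clock"],o["eef_pos"])
f=np.array([.492,.198]);X=np.array([np.cos(.143),np.sin(.143)])
for g,z in((.08,.26),(.06,.03)):
    c=f-g*X; print(g,z,c,move([*c,z],.143,o))
E
```

```text
index (np.float64(0.29670347695453314), np.float32(81.932434))
[(0, np.float64(37.3)), (10, np.float64(40.69)), (20, np.float64(40.56)), (30, np.float64(40.68)), (40, np.float64(40.71)), (50, np.float64(40.98)), (60, np.float64(40.39)), (70, np.float64(40.61)), (80, np.float64(40.08)), (90, np.float64(40.44)), (100, np.float64(40.18)), (110, np.float64(40.42)), (120, np.float64(40.26))]
11.25 [ 0.5044 -0.048   0.2599]
0.08 0.26 [0.4128 0.1866] [21.925 12.394  0.06  -0.827]
0.06 0.03 [0.4326 0.1894] [20.574 13.727 23.069 -0.827]
```

The dial reads 40.5. Next is the tray.

>>> {"fn": "send_rows", "kwargs": {
  "motion": "1 4 2.3 0 -0.15; 1 8 4.6 0 -0.3; 1 12 7 0 -0.45; 1 16 9.2 0 -0.6; 1 20 11.4 0 -0.72"
}}

```text
clock: 11.75
eef_pos: [0.4246, 0.1615, 0.2573]
tool_rot: [-0.014, 1.0, -0.0, 0.001]
ft_force: [0.8, 0.8, 0.3]
grip_width: 0.0001
grasp_force: 0.0
```

```bash
python3 - <<'E'
from h import *
o=bot.get_obs(); print(o["clock"],o["eef_pos"],o["joint_pos"])
f=np.array([.492,.198]);X=np.array([np.cos(.143),np.sin(.143)])
for g,z in((.06,.26),(.06,.03)):
    c=f-g*X; print(g,z,c,move([*c,z],.143,o))
E
```

```text
11.75 [0.4246 0.1615 0.2573] [ 0.364   0.1383 -0.0542  1.377  -0.0008  0.3355]
0.06 0.26 [0.4326 0.1894] [-0.886  2.772 -0.265 -0.115]
0.06 0.03 [0.4326 0.1894] [-0.852  2.78  22.735 -0.115]
```

>>> {"fn": "send_rows", "kwargs": {
  "motion": "1 -0.8 2 0 -0.11; 1 -0.8 2 4 -0.11; 1 -0.8 2 9 -0.11; 1 -0.8 2 14 -0.11; 1 -0.8 2 18 -0.11"
}}

```text
clock: 12.25
eef_pos: [0.4318, 0.1799, 0.0748]
tool_rot: [-0.067, 0.998, -0.001, -0.0]
ft_force: [-0.2, 0.7, -0.3]
grip_width: 0.0002
grasp_force: 0.0
```

>>> {"fn": "send_rows", "kwargs": {
  "motion": "1 0 0 2.5 0; 1 0 0 4 0; 1 0 0 4 0; 1 0 0 4 0"
}}

```text
clock: 12.65
eef_pos: [0.4328, 0.1803, 0.0374]
tool_rot: [-0.067, 0.998, -0.0, 0.0]
ft_force: [0.7, 0.0, 0.5]
grip_width: 0.0
grasp_force: 0.0
```

```bash
python3 - <<'E'
from h import *
o=bot.get_obs(); print(o["clock"],o["eef_pos"],o["joint_pos"])
f=np.array([.492,.198]);X=np.array([np.cos(.143),np.sin(.143)])
for g,z in((.011,.03),(-.04,.03)):
    c=f-g*X; print(g,z,c,move([*c,z],.143,o))
save("top","tr.png",(120,110,280,270),3)
E
```

```text
12.65 [0.4328 0.1803 0.0374] [ 0.3951  0.3639 -0.3807  0.8261 -0.0004  0.2615]
0.011 0.03 [0.4811 0.1964] [-5.005  0.953  0.745 -0.009]
-0.04 0.03 [0.5316 0.2037] [-10.104   1.001   0.746  -0.009]
```

View pics/tr.png

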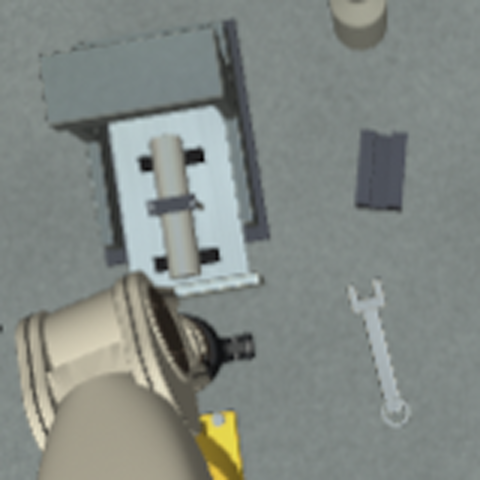

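The tool stands in front of the panel, with its tip near px (200,225) and clear of the spanner and V-block. Pushing now.

>>> {"fn": "send_rows", "kwargs": {
  "motion": "1 -2 0.9 0.5 0; 1 -4 0.9 0.5 0; 1 -5 0.9 0.5 0; 1 -6 0.9 0.5 0; 1 -7 0.9 0.5 0"
}}

```text
clock: 13.2
eef_pos: [0.5008, 0.1992, 0.0332]
tool_rot: [-0.067, 0.998, 0.001, 0.0]
ft_force: [-2.6, 1.9, 4.2]
grip_width: 0.0001
grasp_force: 1.0
```

>>> {"fn": "send_rows", "kwargs": {
  "motion": "1 -0.7 0 0 0; 1 -1.4 0 0 0; 1 -1.8 0 0 0; 1 -2.1 0 0 0; 1 -2.4 0 0 0"
}}

```text
clock: 13.7
eef_pos: [0.5216, 0.2022, 0.0331]
tool_rot: [-0.067, 0.998, 0.001, -0.003]
ft_force: [-9.1, 1.6, 11.8]
grip_width: -0.0001
grasp_force: 5.4
```

>>> {"fn": "send_rows", "kwargs": {
  "motion": "1 -0.4 0 0 0; 1 -0.7 0 0 0; 1 -1 0 0 0; 1 -1.2 0 0 0; 1 -1.4 0 0 0"
}}

```text
clock: 14.2
eef_pos: [0.5362, 0.2036, 0.033]
tool_rot: [-0.067, 0.998, 0.0, -0.002]
ft_force: [-12.1, -0.8, 15.5]
grip_width: -0.0002
grasp_force: 5.0
```

>>> {"fn": "send_rows", "kwargs": {
  "motion": "1 -0.2 0 0 0; 1 -0.4 0 0 0; 1 -0.6 0 0 0"
}}

```text
clock: 14.5
eef_pos: [0.5361, 0.2035, 0.0331]
tool_rot: [-0.068, 0.998, -0.0, -0.008]
ft_force: [-27.6, -1.4, 27.5]
grip_width: 0.0002
grasp_force: 13.3
```

The tray has hit its hard stop: there's no further travel and the force has risen to 27 N. I'll retreat and check.

>>> {"fn": "send_rows", "kwargs": {
  "motion": "1 0.6 0 0 0; 1 2 0 0 0; 1 5 0 0 0; 1 7 0 -4 0; 1 7 0 -9 0"
}}

```text
clock: 15.0
eef_pos: [0.4688, 0.1927, 0.1193]
tool_rot: [-0.067, 0.998, -0.002, -0.006]
ft_force: [1.5, 0.3, 0.9]
grip_width: -0.0
grasp_force: 0.0
```

>>> {"fn": "send_rows", "kwargs": {
  "motion": "1 0 0 -5 0; 1 0 3 -10 0; 1 0 7 -12 0; 1 0 12 -12 0; 1 0 12 -12 0"
}}

```text
clock: 15.5
eef_pos: [0.4586, 0.3189, 0.2428]
tool_rot: [-0.07, 0.998, 0.001, 0.001]
ft_force: [0.3, 0.3, -0.5]
grip_width: 0.0002
grasp_force: 0.0
```

```bash
python3 - <<'E'
from h import *
print(bot.get_obs()["clock"],bot.get_obs()["eef_pos"])
save("top","end.png",(110,100,390,310),2.8)
q=[.5817,-.2376,.065]
a,i,m=polar(q); ci=centroid(a,i,0)
print([ (k,np.round(centroid(a,m,41-k,4)[0]+k-ci[0],2)) for k in range(10,130,20)])
E
```

```text
15.5 [0.4586 0.3189 0.2428]
[(10, np.float64(40.41)), (30, np.float64(40.68)), (50, np.float64(40.97)), (70, np.float64(40.62)), (90, np.float64(40.43)), (110, np.float64(40.44))]
```

View pics/end.png

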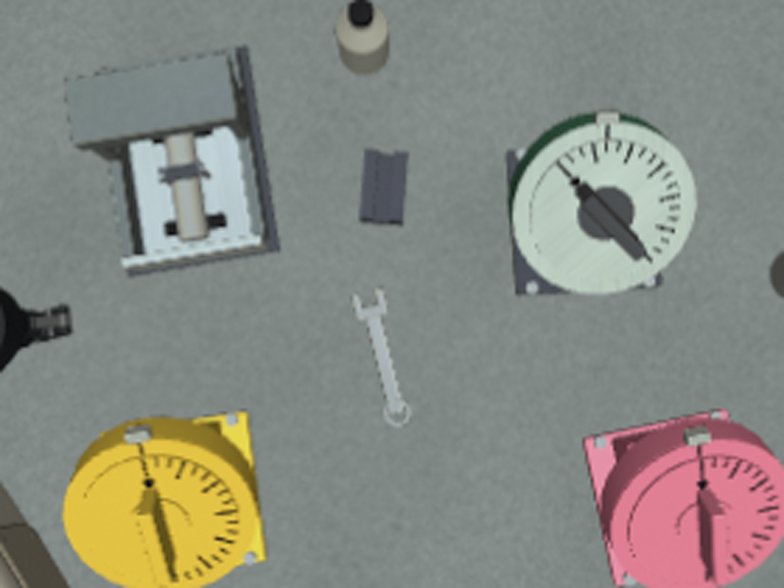

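The tray's panel is home against the rails, at about crop (190,255). The dial reads 40.5 and the loose things in this view are where they were. Handing in.

```bash
python3 -c "
from workcell import workorder
print(workorder.job_done())"
```

```text
the job is handed in; nothing more can be done
None
```

The job is handed in: the dial reads about 40.5 degrees and has been let go, the tray is home in its catch, and the loose things visible in the last picture had not moved (the cup, jar, bush and screwdriver were outside that view); no verdict was returned.

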